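# Start and seat the centre screw of a pottery bench wheel

### The arm

A 6-joint arm with a two-finger parallel gripper is mounted at the origin on the work surface. World frame = base frame: x ahead of the robot, y to its left, z up, the work surface at z = 0. Lengths are in mm, angles in rad, forces in N, time in s.
With the tool pointing down it reaches from about 350 to 875 mm from the base axis. Payload 4.2 kg.
Tool frame: the origin (TCP) lies between the finger pads; the fingertips stand 22 mm ahead of it and the grasp point (between the pads) lies 3 mm ahead of it; z points along the fingers, y is the line along which they close (so a half turn about z gives the same grasp; the last joint's range is limited). The gripper opens to 85 mm and grips with 20 to 120 N. Pads are 22 mm wide; open, the fingers measure 114 mm over their backs; the gripper's body (76 mm by 85 mm) begins 54 mm behind the grasp point. The pads swing forward as they close: fully open they stand 13 mm farther back than shut.
Start: joints at [1.591, 0.385, 0.008, 0, -1.194, -0.259], TCP at [147.804, 607.251, 253.312] pointing down, gripper open.
Joint ranges: [-3.14, 3.14], [-1.21, 2.06], [-1.07, 1.41], [-3.16, 2.05], [-2.99, -0.16], [-3.1, 3.1]. Speed limits (rad/s): [2.79, 2.79, 3.14, 3.14, 3.14, 3.14].

### API

Orientations are given as a rotation vector (axis times angle).
In Python, from workcell import arm, cams, sign_off gives the robot as it stands.
- The arm moves only by the shell command python3 -m pendant 'ROWS'. ROWS is JSON, a list that holds one entry, the list of rows, each a list of 5 numbers: the closure, from -1 (fully open) to 1 (shut), so that 0 is half open, then the shift along the world's x, y, z in cm, then the turn about the world's z in degrees. A call has 1 to 8 rows; each row shifts and turns the commanded pose from where the row before left it; what a row does not reach is not made up. A row lasts 1/12 s, in which the tool goes at most 41.7 mm and 7.16 degrees, less where a joint would pass 70% of its speed; a pose out of reach is approached as far as the arm can. A call with a gripper value outside its range is refused whole. The fingers move at their own pace and stop on an object; the grip force is fixed at half the most. Time passes only in rows, so rows that do not move let the fingers close. It gives the time, the measured TCP pose, the force, the opening and the grip force at its end, in the units of the state.
- arm.sense(): the state, without advancing time (a new reading comes with each control period).
- cams.capture(name): name is "scene" or "side" or "wrist"; returns a dict with "img" (420x560x3 uint8, red, green, blue), "intrinsics" (3x3 intrinsics, pixels), "k1" (the pictures are not rectified: a ray, as slopes to the right and down, at radius r is drawn at 1 + k1 r^2 times it, then the intrinsics apply), "position" and "rotation" of the camera in the world. Camera axes: x right, y down, z forward; pixel columns grow to the right and rows downward; lengths in mm; the calibration is good to about 2 mm. A picture is of the moment at which its call begins. There is no depth.
- sign_off(): hands the job in; it is judged then, once.
The state is a dict: "time_s": time; "joint_pos": joint angles; "joint_vel": joint speeds; "joint_efforts": joint torques, N m; "tcp_pos": TCP position; "tool_rot": TCP orientation; "wrist_force": force on the tool from outside, world axes, zero at the start; "moment": the same for the moment, N m; "opening": opening from 0.0 (shut) to 1.0 (fully open); "grip_force": force on a finger pad.
Only numpy, scipy, OpenCV 4.12 (cv2) and the standard library are available. Lean on these libraries where they do the work, as an engineer would, in place of code of your own. Each camera call takes 0.05 s, during which the arm holds its last target. There are 200 camera calls.

### The job

Take the T-handled centre screw out of the wooden block, lower it upright into the deep well in the middle of the black bench wheel, find by feel where its two thread lugs drop into the start of the thread, and turn it clockwise (seen from above) until its flange sits down on the wheel; then let go of it. Never press or force the screw hard against the thread, or it cross-threads, and leave the bowl, jar, brush and rib where they are.

Things in the scene. Friction and masses are not known exactly. Their poses are not given: they have to be found in the camera images.
- screw: Bare steel centre screw, about 0.25 kg, 109 mm tall, starting upright in the wooden block, flange on the block's top. Origin: on its axis at the underside of its flange (disc 44 mm across, 5 mm thick); z up along the axis. Below the flange: a chamfered guide collar 31 mm across and 32 mm long, then a 13 mm shank. The screw is the same after a half turn.
- screw_grip (a point): Middle of the screw's flat T-handle bar, 28 mm above its origin: the place to grip. The bar is 46 mm long (along the screw's x), 14 mm thick (along its y; close the fingers along y) and 30 mm high, from 13 to 43 mm above the origin, on a round neck 22 mm across.
- screw_lugs (a point): Point on the screw's axis 61 mm below its origin, midway between two round thread lugs (a 6 mm cross bar, 29 mm tip to tip) that stick out along the screw's +x and -x: the T-handle bar shows the lugs' direction.
- screw_tip (a point): Lower end of the screw's shank, on its axis, 66 mm below the screw's origin.
- wheel: Black fixed bench wheel (turntable, it does not turn): flat disc 220 mm across on a pedestal, upper face 95 mm above the table, with an upright well 34 mm in diameter down its centre. Origin: centre of its underside on the table; z up. Its yaw varies.
- wheel_mark (a point): Middle of a bright line 30 mm long inlaid in the disc's face, 90 mm from the centre along the wheel's +x: it marks the wheel's x axis.
- well_mouth (a point): Centre of the well's mouth, level with the disc's upper face. The flange must come down on this face. The screw can be let go at any time in the well: it stands there by itself and can be gripped again.
- ridge (a point): Point on the well's axis 48 mm below the mouth, level with the flat top of a ridge (21 mm inside diameter) round the well's wall. Lugs standing on it (not started) hold the flange 16 mm above the disc. Two opposite gaps, about 11 mm wide, let the lugs through; their line is hidden, anywhere within 1.2 rad either side of the wheel's x axis. The lugs pass within about 9 deg of it.
- groove (a point): Point on the well's axis 58 mm below the mouth, level with the groove's floor under the gaps. Lugs dropped through on to it (started) hold the flange 6 mm above the disc. Anticlockwise is then blocked; clockwise from above it leads down 0.8 mm per 10 deg, 2 mm axial play: the flange meets the disc after about 75 deg ; a stop ends the turn near 115 deg.
- hub (a point): Point on the well's axis 25 mm below the mouth, inside the iron hub. Care: pressing or wedging the screw on the wheel or its thread with more than 60 N spoils the thread; 3 to 10 N is enough to feel it. Friction and the screw's weight vary.
- rack: Wooden block 100 x 100 x 80 mm with a 38 mm hole in its top, 74 mm deep, in which the screw starts. Origin: centre of its underside.
- bowl: Loose leather-hard grey clay bowl, 110 mm across, 55 mm high; origin under its centre. Bystander.
- jar: Loose green glass jar with a steel cap, 64 mm across, 85 mm high; origin under its centre. Bystander.
- brush: Loose flat brush, about 200 mm long with a wooden handle, lying on the table; origin under its middle. Bystander.
- rib: Loose flat wooden throwing rib 100 x 50 x 8 mm; origin under its centre. Bystander.
Not all that is in view belongs to the job. What is shaped like the screw but turquoise is not meant.

How it is judged:
By the outcome, as a careful person would: the job done as asked, in the order asked, and still so for the second after the job is handed in, with the robot touching nothing.
It also fails if it takes over 70 s, if anything falls off the work surface, if the arm or the gripper's body presses on something with over 40 N, if the wrist force passes 120 N, or if a joint passes its speed limit or range.

## Working session

There is one attempt and no reset: what is moved stays moved. The work goes in short steps, Python scripts to look and compute and a shell command to move; the robot and the scene stay as the last step left them, time stands still between calls to the robot, and variables do not carry over. Pictures are saved under pics/ and viewed, at most 10 in all, crops included, and the job is handed in when it is done.

```bash
ls; mkdir -p pics; cat > h.py <<'E'
from workcell import arm,cams
import cv2,numpy as np
def snap(n,f):
    c=cams.capture(n); cv2.imwrite(f,cv2.cvtColor(c["img"],cv2.COLOR_RGB2BGR))
    np.savez(f+".npz",**{k:np.array(v) for k,v in c.items() if k!="img"}); return c
def ray(f,u,v):
    c=np.load(f+".npz"); K=c["intrinsics"]; k=float(c["k1"])
    d=np.array([(u-K[0,2])/K[0,0],(v-K[1,2])/K[1,1]]); s=d.copy()
    for _ in range(20): s=d/(1+k*(s@s))
    R=c["rotation"]
    if R.shape!=(3,3): R=cv2.Rodrigues(R)[0]
    return c["position"],R@np.array([s[0],s[1],1])
def at(f,u,v,z):
    p,r=ray(f,u,v); return p+r*(z-p[2])/r[2]
E
python3 - <<'E'
from h import *
a=snap("scene","pics/s.png");b=snap("side","pics/d.png")
print(a["position"],b["position"],a["rotation"],arm.sense())
i=np.hstack([cv2.resize(cv2.imread("pics/%s.png"%x),(400,300)) for x in "sd"])
E
```

```text
pics
[1120.76887693  513.28623522  851.97025926] [ 238.13947675 -939.15784365  709.61505115] [-1.01190895 -2.49170012  1.00167584] {'time_s': 0.1, 'joint_pos': array([ 1.59058056e+00,  3.85473220e-01,  6.75168267e-03, -4.07626540e-04,
       -1.19401683e+00, -2.58625816e-01]), 'joint_vel': array([ 0.00087577, -0.00163322,  0.00331159,  0.00276183, -0.0005058 ,
        0.00066022]), 'joint_efforts': array([-5.55438601e-04, -3.93317091e+01,  1.88930064e+01,  4.19785559e+00,
       -2.57750966e-03,  5.84508825e-06]), 'tcp_pos': array([147.72024438, 606.79312568, 252.33465887]), 'tool_rot': array([ 3.11722774e+00, -3.74279318e-01, -1.66012426e-04]), 'wrist_force': array([ 0.15592296, -0.49108941, -0.61338887]), 'moment': array([-0.03292016, -0.04553889, -0.01349332]), 'grip_force': 0.0, 'opening': 0.9985005202132872}
```

View pics/s.png

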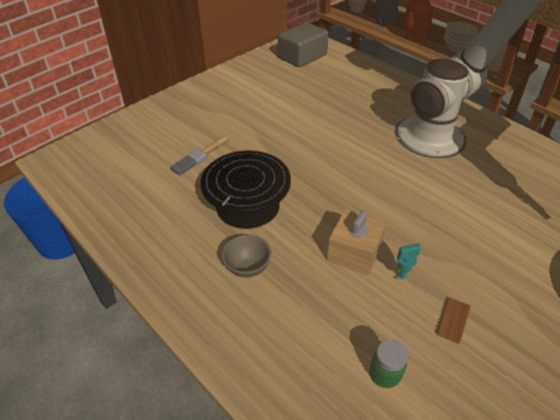

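View pics/d.png

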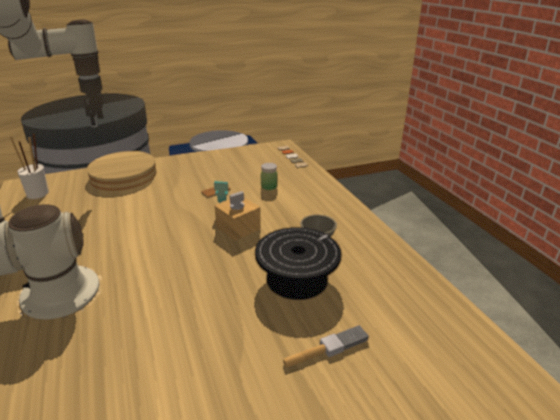

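Candidates for the screw are the steel T in the block (scene 361,223; side 237,202) and the turquoise look-alike (scene 408,258; side 221,188). I choose the steel one. The wheel centre is at about scene (246,178), its mark at (227,201). Next I'll check with a close crop.

```bash
python3 - <<'E'
from h import *
a=cv2.imread("pics/s.png")
c1=cv2.resize(a[195:285,320:430],None,fx=4,fy=4,interpolation=2); c2=cv2.resize(a[145:235,195:295],None,fx=4,fy=4,interpolation=2)
cv2.imwrite("pics/c.png",cv2.resize(np.hstack([c1,c2]),(800,343)))
A=lambda u,v,z:print(u,v,z,at("pics/s.png",u,v,z).round(1))
A(361,220,110);A(246,178,95);A(227,201,95);A(408,258,40)
print(at("pics/d.png",237,202,110).round(),at("pics/d.png",297,250,95).round())
E
```

```text
361 220 110 [518.2 132.5 110. ]
246 178 95 [ 596.2 -159.1   95. ]
227 201 95 [ 679.8 -130.    95. ]
408 258 40 [476.3 243.8  40. ]
[514. 103. 110.] [ 593. -162.   95.]
```

View pics/c.png

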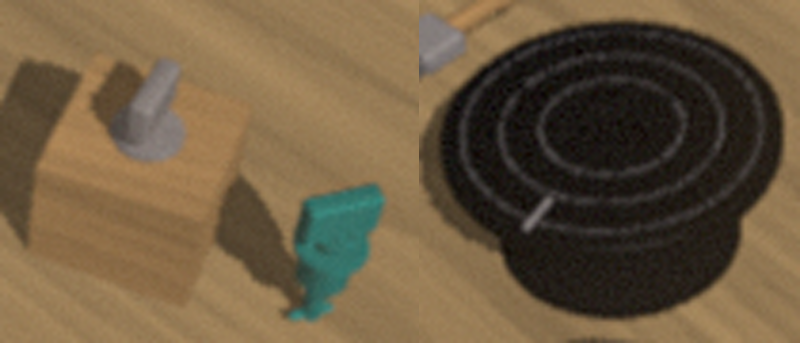

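The crop confirms the grey T in the wooden block, with its flange at scene pixel (359,230). The turquoise one stands beside it on the table. Now I'll move above the screw.

```bash
python3 - <<'E'
from h import *
print(at("pics/s.png",359.4,229.6,83).round(1))
E
python3 -m pendant '[[[-1,2.4,-3.2,0.5,0],[-1,2.4,-3.2,0.5,0],[-1,2.4,-3.2,0.5,0],[-1,2.4,-3.2,0.5,0],[-1,2.4,-3.2,0.5,0],[-1,2.4,-3.2,0.5,0],[-1,2.4,-3.2,0.5,0],[-1,2.4,-3.2,0.5,0]]]'
python3 -m pendant '[[[-1,2.4,-3.2,0,0],[-1,2.4,-3.2,0,0],[-1,2.4,-3.2,0,0],[-1,2.4,-3.2,0,0],[-1,2.4,-3.2,0,0],[-1,2.4,-3.2,0,0],[-1,1,-3,0,0],[-1,0,0,0,0]]]'
python3 - <<'E'
from h import *
c=snap("wrist","pics/w1.png"); print(c["position"],arm.sense()["tcp_pos"],arm.sense()["tool_rot"])
E
```

```text
[521.4 134.6  83. ]
time_s: 0.77
tcp_pos: [340.3, 349.3, 293.4]
tool_rot: [3.119, -0.373, -0.0]
wrist_force: [1.2, -0.5, -0.3]
opening: 1.003
grip_force: 0.0
time_s: 1.43
tcp_pos: [494.8, 125.0, 292.5]
tool_rot: [3.116, -0.383, -0.002]
wrist_force: [0.4, 0.1, -0.3]
opening: 1.002
grip_force: 0.0
[569.57775371 106.97580928 411.51164748] [494.25810556 126.75142193 292.57161845] [ 3.11738381e+00 -3.81858031e-01 -2.19931706e-03]
```

View pics/w1.png

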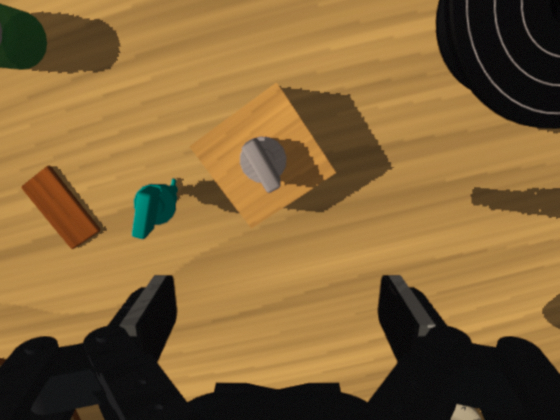

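The wrist view shows the screw's flange at about (262,159) and its bar from (250,147) to (272,187). The block's top corners are at (279,85), (334,174), (252,224) and (192,149).

```bash
python3 - <<'E'
from h import *
w="pics/w1.png"
print("flange",at(w,262,159,83),"block c",np.mean([at(w,*p,80) for p in [(279,85),(334,174),(252,224),(192,149)]],0))
p,q=at(w,252,148,123),at(w,271,187,123); print(p,q,(p+q)/2,np.degrees(np.arctan2(*(q-p)[1::-1])))
im=cv2.imread(w); cv2.imwrite("pics/c2.png",cv2.resize(im[125:205,215:325],(770,560),interpolation=2))
E
```

```text
flange [522.21819957 132.45756731  83.        ] block c [520.57424982 130.90159172  80.        ]
[538.6561333  134.96691006 123.        ] [503.35350784 128.00205953 123.        ] [521.00482057 131.4844848  123.        ] -168.8394515641072
```

View pics/c2.png

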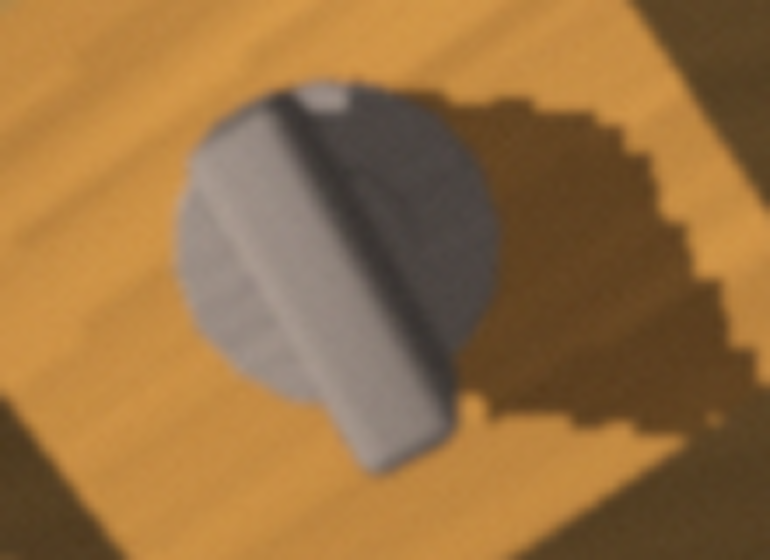

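The crop shows the bar's top face ends at about (248.1,143.9) and (274.3,189.0) in the wrist picture.

```bash
python3 - <<'E'
from h import *
w="pics/w1.png"
p,q=at(w,248.1,143.9,123),at(w,274.3,189,123); print(p,q,np.linalg.norm(p-q),(p+q)/2,np.degrees(np.arctan2(*(p-q)[1::-1])))
R=cv2.Rodrigues(arm.sense()["tool_rot"])[0];print(np.degrees(np.arctan2(R[1,0],R[0,0])))
E
```

```text
[542.62669666 137.1711441  123.        ] [501.01103694 125.73794539 123.        ] 43.1576316054246 [521.8188668  131.45454474 123.        ] 15.36203256726331
-13.967136079990741
```

```bash
python3 -m pendant '[[[0,1.4,0.25,0,7],[0,1.35,0.25,0,7],[0,0,0,-2,7],[0,0,0,-3,7],[0,0,0,-3,1.3],[0,0,0,-2,0],[0,0,0,0,0],[0,0,0,0,0]]]'
python3 - <<'E'
from h import *
s=arm.sense();R=cv2.Rodrigues(s["tool_rot"])[0];print(s["tcp_pos"],R[:,2],np.degrees(np.arctan2(R[1,0],R[0,0])))
E
```

```text
time_s: 2.15
tcp_pos: [520.8, 134.8, 192.8]
tool_rot: [3.111, 0.429, -0.003]
wrist_force: [-0.4, 0.5, 1.5]
opening: 0.5
grip_force: 0.0
[520.81473107 134.7644664  192.76625043] [-0.00181826 -0.0015726  -0.99999711] 15.69686572183215
```

```bash
python3 -m pendant '[[[0,0.1,-0.3,-2,0],[0,0,0,-2,0],[0,0,0,-2,0],[0,0,0,-2,0],[0,0,0,0,0],[0,0,0,0,0]]]'
python3 -m pendant '[[[1,0,0,0,0],[1,0,0,0,0],[1,0,0,0,0],[1,0,0,0,0],[1,0,0,0,0],[1,0,0,0,0]]]'
python3 - <<'E'
from h import *
s=arm.sense();print(s)
snap("wrist","pics/w2.png")
E
```

```text
time_s: 2.65
tcp_pos: [523.0, 131.9, 114.5]
tool_rot: [3.112, 0.428, 0.002]
wrist_force: [0.9, 0.5, 0.3]
opening: 0.499
grip_force: 0.0
time_s: 3.15
tcp_pos: [523.5, 132.1, 115.5]
tool_rot: [-3.111, -0.428, -0.006]
wrist_force: [-2.7, 1.4, 7.1]
opening: 0.152
grip_force: 63.3
{'time_s': 3.15, 'joint_pos': array([ 5.47838711e-01,  3.83535841e-01, -3.85575893e-01,  7.37788667e-04,
       -7.97436799e-01,  1.29583865e+00]), 'joint_vel': array([ 4.72186393e-05, -7.68335970e-04,  5.07761570e-04,  1.19387588e-03,
        2.68018118e-04, -5.58080674e-04]), 'joint_efforts': array([-9.16977357e-01, -3.15490329e+01,  1.29262125e+01,  2.92962670e+00,
        1.87552753e-01,  2.06745439e-02]), 'tcp_pos': array([523.54794156, 132.06902096, 115.48499124]), 'tool_rot': array([-3.11107705, -0.42794581, -0.0064455 ]), 'wrist_force': array([-2.65689103,  1.36801641,  7.08021382]), 'moment': array([0.37011683, 0.44124464, 0.01619113]), 'grip_force': 63.345005363516975, 'opening': 0.15180685130470226}
```

```bash
python3 -m pendant '[[[1,0,0,0.5,0],[1,0,0,1.5,0],[1,0,0,2,0],[1,0,0,2,0],[1,0,0,2,0],[1,0,0,2,0],[1,0,0,1,0],[1,0,0,0,0]]]'
python3 -m pendant '[[[1,0.8,-2.8,0,0],[1,0.8,-2.8,0,0],[1,0.8,-2.8,0,0],[1,0.8,-2.8,0,0],[1,0.8,-2.8,0,0],[1,0.5,-2,0,0],[1,0,0,0,0],[1,0,0,0,0]]]'
python3 - <<'E'
from h import *
s=arm.sense();print(s)
snap("wrist","pics/w3.png")
E
```

```text
time_s: 3.87
tcp_pos: [523.1, 131.6, 225.6]
tool_rot: [-3.111, -0.427, -0.007]
wrist_force: [0.8, 0.0, -2.6]
opening: 0.154
grip_force: 60.9
time_s: 4.53
tcp_pos: [566.3, -29.8, 221.2]
tool_rot: [-3.113, -0.422, 0.006]
wrist_force: [0.1, 0.4, -3.0]
opening: 0.15
grip_force: 61.0
{'time_s': 4.5333, 'joint_pos': array([ 2.32621128e-01,  3.13907215e-01, -1.82389233e-01, -1.02647038e-03,
       -1.07828744e+00,  1.60843251e+00]), 'joint_vel': array([ 0.03386859, -0.01118142, -0.00235882, -0.00045262, -0.0010264 ,
       -0.00560234]), 'joint_efforts': array([-7.88979661e-01, -3.62296200e+01,  1.91749907e+01,  4.51069683e+00,
       -4.21266639e-03,  2.66505143e-02]), 'tcp_pos': array([566.33952307, -29.79548487, 221.20427194]), 'tool_rot': array([-3.11252534, -0.42239818,  0.00605836]), 'wrist_force': array([ 0.13054976,  0.36162582, -3.01597396]), 'moment': array([0.07111872, 0.02128151, 0.05065623]), 'grip_force': 60.98481904293294, 'opening': 0.15029492420429413}
```

View pics/w3.png

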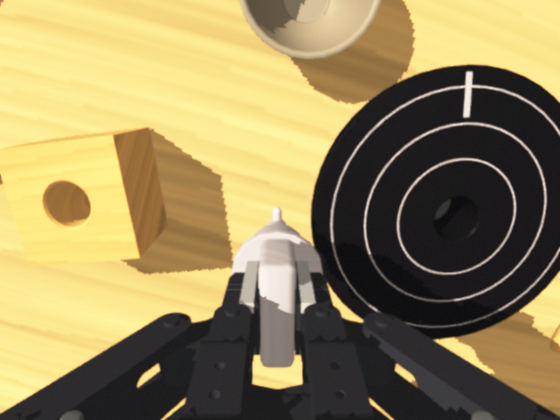

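Wrist view: the screw is held upright (tip at 277,211), the well's mouth is at about (456,217), the mark runs (470,72) to (466,116), and the bowl is at the top.

```bash
python3 - <<'E'
from h import *
w="pics/w3.png"
c=at(w,456.5,217.5,95); m=at(w,467.5,94,95); print("well",c,"mark",m,np.linalg.norm(c-m),"wheel yaw",np.degrees(np.arctan2(*(m-c)[1::-1])))
print("tip",at(w,277,212,120), "w/e of mouth",at(w,435,217,95),at(w,479,217,95))
# ring ellipse fit
g=cv2.imread(w,0); im=cv2.resize(g[140:290,380:530],(600,600),interpolation=2)
pts=[]
for t in np.arange(0,360,4):
    r=np.arange(50,72,.5);x=456.5+r*np.cos(np.radians(t));y=217.5+r*np.sin(np.radians(t))
    v=cv2.remap(cv2.GaussianBlur(g,(3,3),0),x.astype('f4')[None],y.astype('f4')[None],1)[0]; i=v.argmax()
    if v[i]>80: pts.append(at(w,x[i],y[i],95)[:2])
pts=np.array(pts)
A=np.c_[2*pts,np.ones(len(pts))];s=np.linalg.lstsq(A,(pts**2).sum(1),rcond=None)[0]
r=np.sqrt(s[2]+s[:2]@s[:2]);print("ring",len(pts),s[:2],r,np.abs(np.hypot(*(pts-s[:2]).T)-r).max())
E
```

```text
well [ 597.21477591 -160.14230556   95.        ] mark [ 681.10828302 -131.80625393   95.        ] 88.54971687249504 wheel yaw 18.663022023156504
tip [573.15250511 -27.55354892 120.        ] w/e of mouth [ 593.1361864  -143.90936494   95.        ] [ 602.30674975 -177.09429558   95.        ]
ring 90 [ 596.26734798 -160.86959123] 45.22967836208323 0.3758580153630646
```

```bash
python3 -m pendant '[[[1,0.7,-2.8,0,7],[1,0.7,-2.8,0,7],[1,0.7,-2.8,0,7],[1,0.7,-2.8,0,7],[1,0.3,-1.9,0,7],[1,0,0,0,7],[1,0,0,0,7],[1,0,0,0,4]]]'
python3 -m pendant '[[[1,0,0,-2,0],[1,0,0,0,0],[1,0,0,0,0],[1,0,0,0,0]]]'
python3 - <<'E'
from h import *
s=arm.sense();R=cv2.Rodrigues(s["tool_rot"])[0];print(s["tcp_pos"],s["wrist_force"],R[:,2],np.degrees(np.arctan2(R[1,0],R[0,0])))
for n in ("wrist","scene","side"): snap(n,"pics/%s4.png"%n)
a=cv2.imread("pics/wrist4.png")[130:380,180:400]; b=cv2.imread("pics/scene4.png")[90:240,170:320]; c=cv2.imread("pics/side4.png")[150:300,230:380]
cv2.imwrite("pics/m4.png",np.hstack([cv2.resize(x,(w,300),interpolation=2) for x,w in((a,200),(b,300),(c,300))]))
E
```

```text
time_s: 5.25
tcp_pos: [597.9, -158.8, 222.2]
tool_rot: [-2.589, -1.777, 0.002]
wrist_force: [-0.3, -0.7, -3.4]
opening: 0.156
grip_force: 61.4
time_s: 5.58
tcp_pos: [598.5, -159.1, 203.4]
tool_rot: [2.594, 1.772, -0.001]
wrist_force: [0.8, 0.3, -3.3]
opening: 0.151
grip_force: 61.2
[ 598.45194352 -159.06613325  203.40167124] [ 0.80525471  0.33809219 -3.26272163] [-4.57954564e-04 -3.47674700e-04 -9.99999835e-01] 68.68269737928478
```

View pics/m4.png

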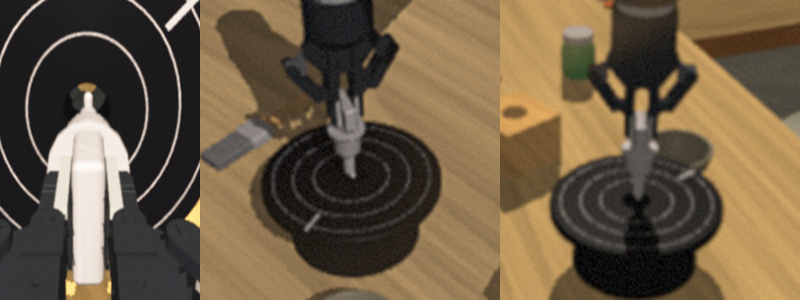

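The screw is upright over the well with its tip in line with the mouth. I'll descend gently, reading the force.

```bash
python3 -m pendant '[[[1,-0.1,0,-0.5,0],[1,0,0,-0.5,0],[1,0,0,-0.5,0],[1,0,0,-0.5,0],[1,0,0,0,0]]]'
python3 -m pendant '[[[1,0,0,-0.5,0],[1,0,0,-0.5,0],[1,0,0,-0.5,0],[1,0,0,0,0]]]'
```

```text
time_s: 6.15
tcp_pos: [596.4, -159.7, 181.5]
tool_rot: [-2.594, -1.769, 0.004]
wrist_force: [-0.9, -1.0, -3.1]
opening: 0.149
grip_force: 61.4
time_s: 6.48
tcp_pos: [596.5, -159.6, 166.7]
tool_rot: [-2.594, -1.769, 0.003]
wrist_force: [0.4, -0.0, -2.6]
opening: 0.152
grip_force: 61.4
```

Free so far, and the collar enters next.

```bash
python3 -m pendant '[[[1,0,0,-0.3,0],[1,0,0,-0.3,0],[1,0,0,-0.2,0],[1,0,0,0,0]]]'
python3 -m pendant '[[[1,0,0,-0.3,0],[1,0,0,-0.3,0],[1,0,0,-0.2,0],[1,0,0,0,0],[1,0,0,0,0]]]'
```

```text
time_s: 6.82
tcp_pos: [597.0, -159.7, 159.8]
tool_rot: [-2.595, -1.77, 0.001]
wrist_force: [-0.3, -0.4, -3.0]
opening: 0.154
grip_force: 61.4
time_s: 7.23
tcp_pos: [597.2, -159.7, 152.1]
tool_rot: [-2.595, -1.771, 0.001]
wrist_force: [0.4, -0.2, -3.0]
opening: 0.152
grip_force: 61.4
```

```bash
python3 -m pendant '[[[1,0,0,-0.2,0],[1,0,0,-0.2,0],[1,0,0,0,0]]]'
python3 -m pendant '[[[1,0,0,-0.15,0],[1,0,0,0,0],[1,0,0,0,0]]]'
```

```text
time_s: 7.48
tcp_pos: [597.0, -159.7, 147.8]
tool_rot: [-2.595, -1.77, 0.001]
wrist_force: [-0.1, 0.6, -3.1]
opening: 0.156
grip_force: 61.4
time_s: 7.73
tcp_pos: [597.3, -159.7, 146.7]
tool_rot: [-2.595, -1.771, 0.0]
wrist_force: [-0.8, 1.0, -2.6]
opening: 0.156
grip_force: 61.4
```

```bash
python3 -m pendant '[[[1,0,0,-0.1,0],[1,0,0,0,0],[1,0,0,0,0]]]'
python3 -m pendant '[[[1,0,0,-0.1,0],[1,0,0,0,0],[1,0,0,0,0]]]'
```

```text
time_s: 7.98
tcp_pos: [597.5, -159.8, 146.3]
tool_rot: [2.594, 1.771, 0.001]
wrist_force: [-1.0, 0.7, -1.2]
opening: 0.15
grip_force: 62.0
time_s: 8.23
tcp_pos: [597.6, -159.8, 146.0]
tool_rot: [2.594, 1.771, 0.001]
wrist_force: [-1.8, 0.1, 6.3]
opening: 0.154
grip_force: 62.9
```

Contact came at TCP z≈146, as predicted for lugs on the ridge. Now I'll scan clockwise under this light press.

```bash
python3 -m pendant '[[[1,0,0,0,-4],[1,0,0,0,-4],[1,0,0,0,-4],[1,0,0,0,0]]]'
python3 -m pendant '[[[1,0,0,0,-4],[1,0,0,0,-4],[1,0,0,0,-4],[1,0,0,0,0]]]'
```

```text
time_s: 8.57
tcp_pos: [598.2, -160.0, 146.0]
tool_rot: [2.765, 1.488, 0.003]
wrist_force: [0.1, 0.3, 4.9]
opening: 0.149
grip_force: 62.8
time_s: 8.9
tcp_pos: [597.9, -159.8, 145.9]
tool_rot: [2.906, 1.192, 0.002]
wrist_force: [-2.1, 1.1, 6.4]
opening: 0.152
grip_force: 63.0
```

```bash
python3 -m pendant '[[[1,0,0,0,-4],[1,0,0,0,-4],[1,0,0,0,-4],[1,0,0,0,0]]]'
python3 -m pendant '[[[1,0,0,0,-4],[1,0,0,0,-4],[1,0,0,0,-4],[1,0,0,0,0]]]'
python3 -m pendant '[[[1,0,0,0,-4],[1,0,0,0,-4],[1,0,0,0,-4],[1,0,0,0,0]]]'
```

```text
time_s: 9.23
tcp_pos: [598.0, -159.8, 146.0]
tool_rot: [3.014, 0.882, 0.003]
wrist_force: [-1.1, 1.4, 5.7]
opening: 0.146
grip_force: 63.0
time_s: 9.57
tcp_pos: [597.9, -159.9, 145.9]
tool_rot: [3.09, 0.562, 0.003]
wrist_force: [-0.8, -0.5, 6.7]
opening: 0.152
grip_force: 63.0
time_s: 9.9
tcp_pos: [597.8, -160.3, 145.4]
tool_rot: [3.131, 0.237, 0.002]
wrist_force: [-1.2, -2.0, 2.9]
opening: 0.155
grip_force: 62.5
```

A slight sink and lower force suggest the gap's edge near yaw 9°. I'll creep on.

```bash
python3 -m pendant '[[[1,0,0,0,-3],[1,0,0,0,0]]]'
python3 -m pendant '[[[1,0,0,0,-3],[1,0,0,0,0]]]'
```

```text
time_s: 10.07
tcp_pos: [597.7, -160.3, 145.3]
tool_rot: [3.137, 0.157, 0.002]
wrist_force: [-1.3, -2.2, 4.7]
opening: 0.155
grip_force: 62.6
time_s: 10.23
tcp_pos: [597.6, -160.4, 144.8]
tool_rot: [3.14, 0.075, 0.001]
wrist_force: [0.6, -4.7, -0.1]
opening: 0.154
grip_force: 61.5
```

```bash
python3 -m pendant '[[[1,0,0,-0.1,0],[1,0,0,0,0],[1,0,0,0,0]]]'
python3 -m pendant '[[[1,0,0,-0.1,-1],[1,0,0,0,0],[1,0,0,0,0]]]'
```

```text
time_s: 10.48
tcp_pos: [597.8, -160.6, 144.1]
tool_rot: [3.139, 0.075, 0.002]
wrist_force: [0.5, -6.3, 2.4]
opening: 0.155
grip_force: 61.5
time_s: 10.73
tcp_pos: [597.8, -161.0, 142.5]
tool_rot: [3.14, 0.047, 0.002]
wrist_force: [1.1, -7.5, -0.3]
opening: 0.148
grip_force: 60.8
```

It's sinking into the gap, with a side force toward -y. I'll ease that way and turn a little more.

```bash
python3 -m pendant '[[[1,0,-0.1,-0.1,-3],[1,0,0,0,0],[1,0,0,0,0]]]'
python3 -m pendant '[[[1,0,-0.05,-0.1,0],[1,0,0,-0.1,0],[1,0,0,0,0]]]'
```

```text
time_s: 10.98
tcp_pos: [597.1, -160.9, 140.5]
tool_rot: [-3.141, 0.035, 0.002]
wrist_force: [3.1, -4.9, -4.5]
opening: 0.153
grip_force: 60.9
time_s: 11.23
tcp_pos: [597.1, -161.1, 139.1]
tool_rot: [-3.141, 0.037, 0.001]
wrist_force: [0.5, -4.3, -3.0]
opening: 0.152
grip_force: 61.1
```

```bash
python3 -m pendant '[[[1,0,-0.05,-0.1,0],[1,0,0,-0.1,0],[1,0,0,0,0],[1,0,0,0,0]]]'
python3 -m pendant '[[[1,0,-0.05,-0.1,0],[1,0,0,0,0],[1,0,0,0,0]]]'
```

```text
time_s: 11.57
tcp_pos: [597.0, -161.4, 137.3]
tool_rot: [-3.141, 0.038, 0.001]
wrist_force: [0.2, -1.3, -4.3]
opening: 0.156
grip_force: 61.3
time_s: 11.82
tcp_pos: [597.0, -161.9, 136.5]
tool_rot: [-3.141, 0.038, 0.001]
wrist_force: [-0.2, -0.3, -3.2]
opening: 0.158
grip_force: 61.6
```

```bash
python3 -m pendant '[[[1,0,0,-0.1,0],[1,0,0,0,0],[1,0,0,0,0]]]'
python3 -m pendant '[[[1,0,0,-0.05,-4],[1,0,0,-0.05,-4],[1,0,0,0,0]]]'
```

```text
time_s: 12.07
tcp_pos: [597.2, -162.0, 136.3]
tool_rot: [-3.141, 0.038, 0.0]
wrist_force: [-1.6, 0.7, 1.5]
opening: 0.154
grip_force: 62.3
time_s: 12.32
tcp_pos: [597.7, -162.6, 136.1]
tool_rot: [3.13, -0.258, 0.002]
wrist_force: [-1.5, -0.8, 4.0]
opening: 0.155
grip_force: 63.0
```

Started: the lugs are on the groove floor at 136.3, as predicted. Now I'll turn clockwise, following the 0.8 mm per 10° lead.

```bash
python3 -m pendant '[[[1,0,0,-0.03,-4],[1,0,0,-0.03,-4],[1,0,0,-0.03,-4],[1,0,0,0,0]]]'
python3 -m pendant '[[[1,0,0,-0.03,-4],[1,0,0,-0.03,-4],[1,0,0,-0.03,-4],[1,0,0,0,0]]]'
```

```text
time_s: 12.65
tcp_pos: [598.1, -162.5, 135.5]
tool_rot: [3.087, -0.583, 0.004]
wrist_force: [-0.6, 0.2, 5.6]
opening: 0.152
grip_force: 63.1
time_s: 12.98
tcp_pos: [598.6, -162.3, 135.0]
tool_rot: [-3.009, 0.901, -0.006]
wrist_force: [-1.6, 0.7, 6.5]
opening: 0.154
grip_force: 63.3
```

```bash
python3 -m pendant '[[[1,0,0,-0.02,-4],[1,0,0,-0.03,-4],[1,0,0,-0.03,-4],[1,0,0,0,0]]]'
python3 -m pendant '[[[1,0,0,-0.03,-4],[1,0,0,-0.03,-4],[1,0,0,-0.03,-4],[1,0,0,0,0]]]'
python3 -c "
from h import *
print(arm.sense()['moment'])"
```

```text
time_s: 13.32
tcp_pos: [598.3, -162.6, 134.1]
tool_rot: [-2.899, 1.211, -0.005]
wrist_force: [-1.8, -1.2, 5.7]
opening: 0.147
grip_force: 63.1
time_s: 13.65
tcp_pos: [597.9, -162.8, 133.1]
tool_rot: [2.756, -1.508, 0.004]
wrist_force: [-1.6, -0.5, 6.5]
opening: 0.154
grip_force: 63.1
[-0.44564625  0.73332402 -0.07485927]
```

Descending as expected, with low torque. Continuing.

```bash
python3 -m pendant '[[[1,0,0,-0.03,-4],[1,0,0,-0.03,-4],[1,0,0,-0.03,-4],[1,0,0,0,0]]]'
python3 -m pendant '[[[1,0,0,-0.03,-4],[1,0,0,-0.03,-4],[1,0,0,-0.03,-4],[1,0,0,0,0]]]'
python3 -c "
from h import *
s=arm.sense();print(s['moment'],s['joint_pos'])"
```

```text
time_s: 13.98
tcp_pos: [597.4, -162.9, 131.9]
tool_rot: [2.583, -1.788, 0.002]
wrist_force: [-3.3, -1.0, 6.5]
opening: 0.149
grip_force: 63.0
time_s: 14.32
tcp_pos: [597.2, -162.9, 130.9]
tool_rot: [2.381, -2.048, 0.001]
wrist_force: [-3.7, -1.9, 5.2]
opening: 0.154
grip_force: 63.0
[-0.49719012  0.99376791  0.03608943] [-0.00464481  0.48151809 -0.1672039   0.00157549 -0.92192147  0.15412207]
```

```bash
python3 -m pendant '[[[1,0,0,-0.03,-4],[1,0,0,-0.03,-4],[1,0,0,0,0],[1,0,0,0,0]]]'
python3 -m pendant '[[[1,0,0,-0.02,-4],[1,0,0,-0.02,-4],[1,0,0,0,0],[1,0,0,0,0]]]'
python3 -c "
from h import *
s=arm.sense();print(s['moment'],s['joint_pos'])"
```

```text
time_s: 14.65
tcp_pos: [596.9, -163.0, 130.5]
tool_rot: [2.235, -2.206, 0.001]
wrist_force: [-4.3, -1.0, 6.3]
opening: 0.155
grip_force: 63.3
time_s: 14.98
tcp_pos: [596.8, -163.0, 130.5]
tool_rot: [2.076, -2.357, 0.001]
wrist_force: [-5.3, -1.1, 8.6]
opening: 0.15
grip_force: 63.6
[-0.43760838  1.55822427 -0.04987144] [-0.00472471  0.48162827 -0.16824369  0.00180442 -0.92139278 -0.12305271]
```

The depth has levelled off at exactly the seated height (130.5) while the turn went on. The flange is down. I'll ease the press, release and look before lifting.

```bash
python3 -m pendant '[[[1,-0.05,0,0.1,0],[1,0,0,0,0],[0,0,0,0,0],[0,0,0,0,0],[0,0,0,0,0],[0,0,0,0,0],[0,0,0,0,0]]]'
python3 -m pendant '[[[0,0,0,1,0],[0,0,0,2,0],[0,0,0,3,0],[0,0,0,3,0],[0,0,0,3,0],[0,0,0,0,0],[0,0,0,0,0]]]'
python3 - <<'E'
from h import *
for n in ("wrist","scene","side"): snap(n,"pics/%s5.png"%n)
a=cv2.imread("pics/wrist5.png"); b=cv2.imread("pics/scene5.png")[130:230,190:300]; c=cv2.imread("pics/side5.png")[210:310,240:350]
cv2.imwrite("pics/m5.png",np.hstack([cv2.resize(a,(400,300))]+[cv2.resize(np.vstack([b,c]),(200,300))]))
E
```

```text
time_s: 15.57
tcp_pos: [596.9, -161.9, 129.0]
tool_rot: [2.074, -2.359, -0.001]
wrist_force: [-1.4, 0.1, -0.3]
opening: 0.495
grip_force: 0.0
time_s: 16.15
tcp_pos: [597.9, -162.2, 252.8]
tool_rot: [-2.071, 2.356, -0.007]
wrist_force: [-0.4, -0.4, -0.3]
opening: 0.499
grip_force: 0.0
```

View pics/m5.png

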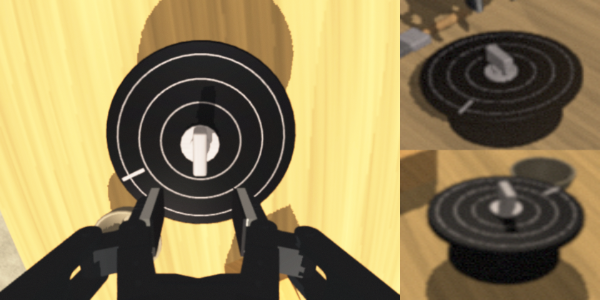

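The flange lies flat and centred on the wheel (wrist picture about 200,144 in the montage), the gripper is clear, and the bystanders are untouched.

```bash
python3 -c "
from workcell import sign_off
print(sign_off())"
```

```text
the job is handed in; nothing more can be done
None
```

The centre screw is threaded into the wheel with its flange down on the disc, the gripper has let go and is clear, and the job was handed in at about 16 s; the highest vertical wrist force I read was about 9 N.

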